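# Prop the writing board and hold its clip open for a page

### The job

Take the plywood writing board out of the letter rack and set it on the book easel, long edge down and centred, leaning back against the easel, and let go of it. Then squeeze open the steel bulldog clip that sits on the front panel of the rack, bring it to the board and finish still holding it squeezed wide open over the middle of the board's top edge, one jaw well down in front of the board and the other behind it, without pressing on the board, so that I can slip a page in. Do not let go at the end, and leave the other things on the desk where they are.

Things in the scene. Friction and masses are not known exactly. Their poses are not given: they have to be found in the camera images.
- rack: letter rack, fixed; base 86x196x12 mm, long side along y; origin on the desk. Upright sheet panels 4 mm thick, 186 mm wide: front at x=-35 mm (top 72 mm above the desk), middle x=+5 mm (top 78 mm), rear x=+25 mm (top 92 mm). The board stands between middle and rear panels (slot 16 mm, floor 12 mm above the desk); its foot must rise 85 mm to clear them.
- easel: dark bent-steel book easel, fixed, 150 mm wide along y, front to its -x; origin on the desk under the foot of its back. The back plate, 110 mm long, leans back (to +x) 0.35 rad from vertical; a ledge square to it and a front lip (14 mm above the ledge) form a channel 24 mm wide for the board's lower edge.
- easel_seat (a point): point on the easel's ledge where the middle of the board's lower edge belongs when its rear face lies against the back (9 mm above the desk); axes those of the easel's body, which do not lean
- board: plywood writing board, a plain rigid slab 8 mm thick (its x), 180 mm wide (y), 160 mm high (z), 0.14 to 0.22 kg, both faces alike; origin in the middle of its lower long edge. At the start it stands upright in the rear slot of the rack, its upper part clear of the panels.
- board_mid (a point): centre of the plywood writing board, a plain rigid slab 8 mm thick (its x), 180 mm wide (y), 160 mm high (z), 0.14 to 0.22 kg, both faces alike; axes those of the board
- board_top (a point): middle of the board's top edge, 160 mm above its foot; axes those of the board
- board_foot (a point): middle of the board's lower edge; axes those of the board
- clip: steel bulldog clip, 60 mm wide (y), 90 mm high, 0.06 to 0.09 kg; at the start it bites the top of the rack's front panel near one end, jaws down, handles up (axes then the rack's). Origin on the pivot pin, lips 42 mm below. The body is the half (jaw and handle) on the -x side: as the clip opens it turns half the opening angle away from the clip's middle plane.
- clip_grip (a point): where to pinch at the start, from above, closing along the clip's x: midway between the two handles, 34 mm above the pivot. The handles, 34 mm wide along y, end 48 mm above the pivot and flare to 43 mm across there; squeezed to their hard stop they are parallel, about 20 mm across, and the jaws are wide open. Moves with the -x half.
- lip_front (a point): inner lower edge of the -x jaw, middle of its width; the board's edge can go 37 mm into the jaws from here before it meets the spring
- lip_rear (a point): inner lower edge of the +x jaw, middle of its width
- clip_jaw (a joint): opening angle of the clip (rad): 0 as it sits on the rack panel, -0.1 shut, 0.48 fully open (hard stop; lips then 24 mm apart). The spring always closes it: pinching at clip_grip takes about 6 N to start and 12 N at full opening.
- mug: green-and-white mug, 78 mm across, 101 mm high, handle to 116 mm; loose, to be left alone; origin under its middle
- calculator: desk calculator lying flat, 140x80x17 mm; loose, to be left alone; origin under its middle
- drive: dark portable hard drive lying flat, 108x76x14 mm; loose, to be left alone; origin under its middle
- tape_measure: tape measure, 40x69x58 mm; loose, to be left alone; origin under its middle
There are look-alikes about, which are no part of the job. Of the things shaped like the clip, the steel one is meant.

How it is judged:
On the way, in this order (a step that is already met when the one before it is completed fails the run):
1. the board leans back on the easel, its foot on the ledge, and is let go (x of board_foot in the frame of easel between -0.026 and 0.008 m and y of board_foot in the frame of easel between -0.03 and 0.03 m and z of board_foot in the frame of easel between 0 and 0.026 m and angle between board_mid's own z axis and vertical between 0.22 and 0.58 rad and x of board_top in the frame of easel above 0.025 m and contact force between board and easel above 0.3 N and contact force between the fingers and board below 0.2 N), for 0.3 s.
2. the clip is squeezed open and lifted clear of the rack (value of joint clip_jaw above 0.34 rad and height (world z) of lip_front above 0.08 m and contact force between clip and rack below 0.1 N and contact force between the fingers and clip above 2 N), for 0.2 s.
At the end, for the whole second after the job is handed in: Board leaning back on the easel (0.22 to 0.58 rad, foot on the ledge, within 30 mm of centre), at rest, not in the fingers. Clip in the fingers, open 0.34 rad or more, its lips either side of the board, 8 mm or more below its top edge, within 35 mm of its middle, pressing on it under 1 N (all of step 1 and linear speed of each of board, clip below 0.02 m/s and value of joint clip_jaw above 0.34 rad and ((x of lip_front in the frame of board below -0.0045 m and x of lip_rear in the frame of board above 0.0045 m) or (x of lip_rear in the frame of board below -0.0045 m and x of lip_front in the frame of board above 0.0045 m)) and z of each of lip_front, lip_rear in the frame of board below 0.152 m and y of lip_front in the frame of board between -0.035 and 0.035 m and y of lip_rear in the frame of board between -0.035 and 0.035 m and contact force between clip and board below 1 N and contact force between clip and easel below 0.5 N and contact force between clip and rack below 0.5 N and contact force between the fingers and clip above 2 N); the arm keeps its last pose, push and grip.
It fails at once if another thing on the desk is pushed more than 30 mm (distance of any of mug, calculator, drive, tape_measure from where it was at the start of the episode above 0.03 m).
It fails at once if the board falls flat (angle between board_mid's own z axis and vertical above 1.1 rad).
It also fails if it takes over 48 s, if anything falls off the work surface, if the arm or the gripper's body presses on something with over 40 N, if the wrist force passes 120 N, or if a joint passes its speed limit or range.

### The arm

A 6-joint arm with a two-finger parallel gripper is mounted at the origin on the work surface; the furniture and walls round the work are solid. World frame = base frame: x ahead of the robot, y to its left, z up, the work surface at z = 0. Lengths are in m, angles in rad, forces in N, time in s.
With the tool pointing down it reaches from about 0.275 to 0.825 m from the base axis. Payload 5.2 kg.
Tool frame: the origin (TCP) lies midway between the tips of the shut fingers; the grasp point (between the pads) lies 19 mm behind it; z points along the fingers, y is the line along which they close (so a half turn about z gives the same grasp; the last joint's range is limited). The gripper opens to 93 mm and grips with 3 to 60 N. Pads are 15 mm wide; open, the fingers measure 128 mm over their backs; the gripper's body (75 mm by 188 mm) begins 65 mm behind the grasp point.
Start: joints at [0.919, 0.259, 1.535, -0, 1.348, -0.203], TCP at [0.239, 0.496, 0.219] pointing down, gripper open.
Joint ranges: [-3.14, 3.14], [-0.91, 2.08], [0.19, 2.58], [-1.22, 4.36], [0.22, 2.71], [-3.12, 3.12]. Speed limits (rad/s): [2.57, 2.57, 3.14, 3.14, 3.14, 3.14].

### API

Orientations are given as [roll, pitch, yaw] about the fixed x, y, z axes, in that order (R = Rz(yaw) Ry(pitch) Rx(roll)).
In Python, from cell import r gives the robot as it stands.
- The arm moves only by the shell command python3 -m creep 'ROWS'. ROWS is JSON, a list that holds one entry, the list of rows, each a list of 7 numbers: the shift along the tool's x, y, z in mm, then the turn, a rotation vector about the tool's x, y, z in degrees, then the opening, from -1 (shut) to 1 (fully open), so that 0 is half open. A call has 1 to 20 rows; each row is the pose to reach, as a shift and turn from the pose commanded when the call began, along the tool's axes at that moment; what a row does not reach only later rows make up. A row lasts 1/10 s, in which the tool goes at most 50 mm and 8.59 degrees, less where a joint would pass 70% of its speed; a pose out of reach is approached as far as the arm can. A call with a gripper value outside its range is refused whole. The fingers move at their own pace and stop on an object; the grip force is fixed at half the most. Time passes only in rows, so rows that repeat a pose let the fingers close. It gives the time, the measured TCP pose, the force, the opening and the grip force at its end, in the units of the state.
- r.observe(): the state, without advancing time (a new reading comes with each control period).
- r.camera(name): name is "scene" or "top"; returns a dict with "color" (384x512x3 uint8, red, green, blue), "fx", "fy", "cx", "cy" (pixels), "world_to_cam" (4x4, takes a point from world to camera coordinates). Camera axes: x right, y up, looking along -z (the intrinsics and any distortion apply to the point x, -y, -z); pixel columns grow to the right and rows downward; lengths in m; the calibration is good to about 2 mm. A picture is of the moment at which its call begins. There is no depth.
- r.hand_in(): hands the job in; it is judged then, once.
The state is a dict: "time_s": time; "q": joint angles; "joint_velocities": joint speeds; "effort": joint torques, N m; "tcp_pos": TCP position; "tcp_rot": TCP orientation; "contact_force": force on the tool from outside, world axes, zero at the start; "torque": the same for the moment, N m; "finger_gap": finger opening in m; "grasp_force": force on a finger pad.
Only numpy, scipy, OpenCV 4.12 (cv2) and the standard library are available. Lean on these libraries where they do the work, as an engineer would, in place of code of your own. Each camera call takes 0.05 s, during which the arm holds its last target. There are 200 camera calls.

## Working session

There is one attempt and no reset: what is moved stays moved. The work goes in short steps, Python scripts to look and compute and a shell command to move; the robot and the scene stay as the last step left them, time stands still between calls to the robot, and variables do not carry over. Pictures are saved under pics/ and viewed, at most 12 in all, crops included, and the job is handed in when it is done.

```bash
ls; mkdir -p pics
python3 - <<'E'
from cell import r
import cv2,json,numpy as np
np.set_printoptions(precision=4,suppress=True)
for n in("scene","top"):
    c=r.camera(n); cv2.imwrite(f"pics/{n}0.png",cv2.cvtColor(c["color"],cv2.COLOR_RGB2BGR))
    print(n,c["fx"],c["fy"],c["cx"],c["cy"],[k for k in c]); print(np.array(c["world_to_cam"]))
    W=np.array(c["world_to_cam"]);print(-W[:3,:3].T@W[:3,3])
print(r.observe())
E
```

```text
pics
scene 384.96539894326133 384.96539894326133 252.76842242535622 193.60160114025084 ['color', 'fx', 'fy', 'cx', 'cy', 'world_to_cam']
[[ 0.7773 -0.6291  0.0054 -0.2689]
 [ 0.4779  0.596   0.6453 -0.4401]
 [-0.4092 -0.499   0.7639 -0.7214]
 [ 0.      0.      0.      1.    ]]
[ 0.1242 -0.2668  0.8365]
top 376.66299977498716 376.66299977498716 252.8087527506768 183.27786657642238 ['color', 'fx', 'fy', 'cx', 'cy', 'world_to_cam']
[[ 0.0224 -0.9991  0.0352  0.1644]
 [ 0.9857  0.0279  0.1659 -0.55  ]
 [-0.1668  0.031   0.9855 -0.9019]
 [ 0.      0.      0.      1.    ]]
[0.388  0.2075 0.9743]
{'time_s': 0.1, 'q': array([ 0.9192,  0.2593,  1.536 , -0.    ,  1.348 , -0.2028]), 'joint_velocities': array([-0.0003, -0.0015, -0.0025,  0.0001, -0.0008, -0.0003]), 'effort': array([  0.0004, -43.821 , -28.4645,   0.0719,   0.0362,  -0.0001]), 'tcp_pos': array([0.2383, 0.4951, 0.2179]), 'tcp_rot': array([-3.14  , -0.0003,  2.6928]), 'contact_force': array([ 0.7025, -0.552 ,  0.367 ]), 'torque': array([-0.0263, -0.0644,  0.0279]), 'grasp_force': 0.0, 'finger_gap': 0.09276791258682197}
```

View pics/scene0.png

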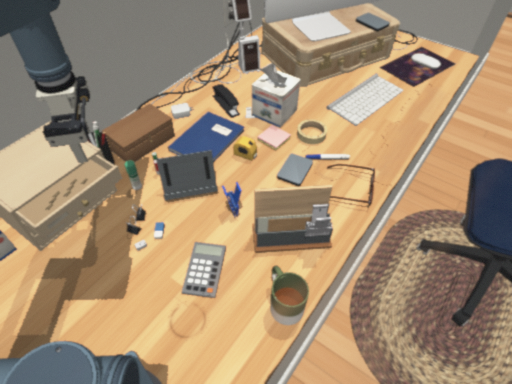

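View pics/top0.png

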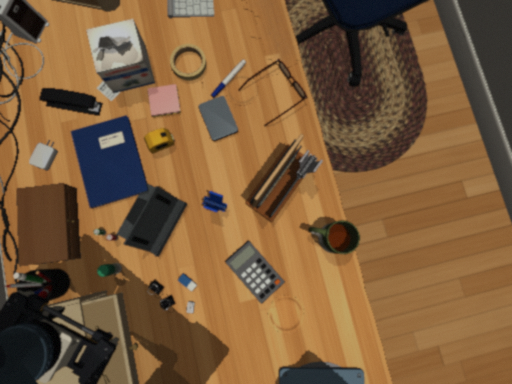

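The steel clip is on the rack front panel at scene (318,218) / top (308,162). The look-alike is a blue clip on the desk at scene (232,198) / top (214,201). The rack with the board is at scene (292,218), and the easel is at scene (187,175) / top (153,220). I'll check these choices in close crops.

```bash
cat > h.py <<'E'
from cell import r
import cv2,numpy as np
from scipy.spatial.transform import Rotation as R
np.set_printoptions(precision=4,suppress=True)
def ray(c,u,v):
    W=np.array(c["world_to_cam"]);d=W[:3,:3].T@np.array([(u-c["cx"])/c["fx"],-(v-c["cy"])/c["fy"],-1])
    return -W[:3,:3].T@W[:3,3],d
def plane(c,u,v,z):
    o,d=ray(c,u,v);return o+d*(z-o[2])/d[2]
def two(c1,p1,c2,p2):
    o1,d1=ray(c1,*p1);o2,d2=ray(c2,*p2)
    s=np.linalg.lstsq(np.c_[d1,-d2],o2-o1,rcond=None)[0]
    a,b=o1+s[0]*d1,o2+s[1]*d2;return (a+b)/2,np.linalg.norm(a-b)
def proj(c,p):
    q=np.array(c["world_to_cam"])@np.r_[p,1];return np.array([c["cx"]-c["fx"]*q[0]/q[2],c["cy"]+c["fy"]*q[1]/q[2]])
def crop(c,u,v,w,h,k):
    i=c["color"][v:v+h,u:u+w,::-1];return cv2.resize(i,None,fx=k,fy=k,interpolation=cv2.INTER_CUBIC)
E
python3 - <<'E'
from h import *
s=r.camera("scene");t=r.camera("top")
a=crop(s,245,175,100,85,4);b=crop(t,235,125,100,100,4)[:340]
cv2.imwrite("pics/rack.png",np.hstack([crop(s,245,175,100,100,4),crop(t,235,130,100,100,4)]))
cv2.imwrite("pics/easel.png",np.hstack([crop(s,145,135,90,80,4),crop(t,110,175,90,80,4)]))
E
```

```text
(no output)
```

View pics/rack.png

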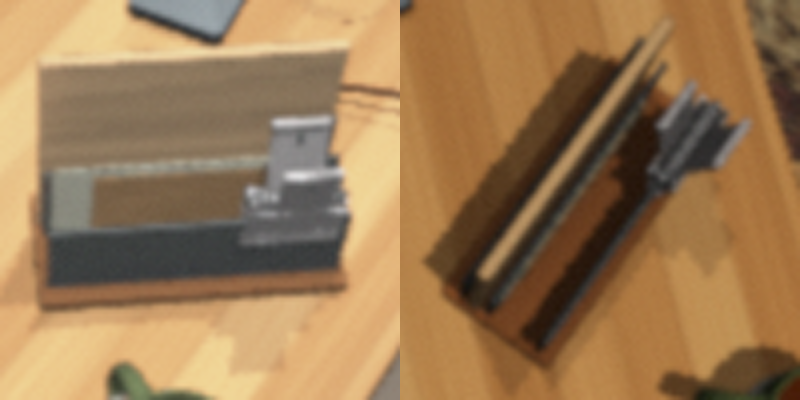

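View pics/easel.png

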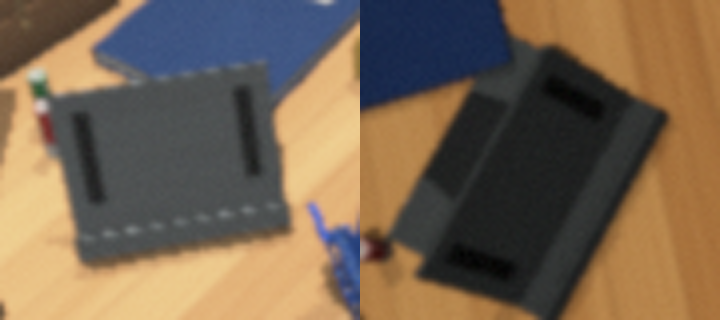

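The left crop shows the steel clip biting the front panel near the far-right end: rear handle top at scene crop y≈120, x 272–332, and front handle at y≈180. The pale edge is the board's top. The easel faces the camera, with the lip in front. Next I'll triangulate these pixels.

Run:
```python
from h import *
s=r.camera("scene");t=r.camera("top")
S=lambda x,y:(245+x/4-.4,175+y/4-.4); T=lambda x,y:(235+(x-400)/4-.4,130+y/4-.4)
S2=lambda x,y:(145+x/4-.4,135+y/4-.4); T2=lambda x,y:(110+(x-360)/4-.4,175+y/4-.4)
def pr(n,a,b): p,e=two(s,a,t,b);print(n,p,round(e,4));return p
bl=pr("board L",S(40,60),T(485,275));br=pr("board R",S(348,45),T(670,25))
print("w",np.linalg.norm(br-bl),"yaw of y axis",np.degrees(np.arctan2(*(br-bl)[1::-1])))
for n,q in(("bl",T(485,275)),("br",T(670,25))):print(n,plane(t,*q,.172))
for n,q in(("bl",S(40,60)),("br",S(348,45))):print(n,plane(s,*q,.172))
print("base front-left",plane(s,*S(45,307),0),plane(t,*T(545,365),0),"front right",plane(s,*S(345,290),0),"rear-left top",plane(t,*T(447,290),.012))
pr("front panel top L",S(50,235),T(540,345))
pr("clip rear handle L",S(272,120),T(660,122));pr("clip rear handle R",S(332,120),T(693,87))
pr("clip front handle L",S(285,182),T(722,155));pr("clip front handle R",S(345,178),T(748,125))
a=pr("easel back top L",S2(50,98),T2(420,275));b=pr("easel back top R",S2(265,65),T2(550,50))
c=pr("lip L",S2(80,240),T2(555,318));d=pr("lip R",S2(285,207),T2(667,115))
for u,v in((a,b),(c,d)):print(np.linalg.norm(v-u),np.degrees(np.arctan2(*(v-u)[1::-1])))
```

```text
board L [0.4915 0.1749 0.1706] 0.0003
board R [0.636  0.0737 0.1698] 0.004
w 0.17642597389122816 yaw of y axis -34.9840346494444
bl [0.4912 0.175  0.172 ]
br [0.6336 0.0753 0.172 ]
bl [0.4909 0.1739 0.172 ]
br [0.6364 0.0719 0.172 ]
base front-left [0.4583 0.1264 0.    ] [0.4557 0.128  0.    ] front right [ 0.6152  0.0163 -0.    ] rear-left top [0.5014 0.1928 0.012 ]
front panel top L [0.4654 0.1351 0.0629] 0.0047
clip rear handle L [0.5856 0.0759 0.1389] 0.0011
clip rear handle R [0.6094 0.0551 0.1394] 0.0051
clip front handle L [0.5661 0.0409 0.1334] 0.0068
clip front handle R [0.5884 0.023  0.135 ] 0.0037
easel back top L [0.3905 0.4653 0.1063] 0.002
easel back top R [0.5206 0.4007 0.1073] 0.0024
lip L [0.3653 0.4043 0.0339] 0.0012
lip R [0.4917 0.343  0.0323] 0.0004
0.14519675410814217 -26.412531366353416
0.14047780493112433 -25.889521492592777
```

Checks against the given sizes:

| Item | Measured | Given |
|---|---|---|
| Board width | 176 mm | 180 mm |
| Board top height | 0.171 m | 0.172 m |
| Board position in rack x | +15.5 mm | +15 mm |
| Easel top height | 0.107 m | about 0.106 m |
| Clip handles, height | 0.137 m | not given |
| Clip handles, spread | 39 mm | up to 43 mm |

These agree well enough, so I'll work out the move to above the board.

```bash
cat >> h.py <<'E'
def Rt(bear,lean=0):   # tool y at bearing (deg) of horizontal ex; tool z = down, leaning fingers toward -ex by lean
    b=np.radians(bear);ex=np.array([np.cos(b),np.sin(b),0]);ez=np.array([0,0,1.])
    z=-np.sin(lean)*ex-np.cos(lean)*ez; y=np.cos(lean)*ex-np.sin(lean)*ez
    return np.c_[np.cross(y,z),y,z]
def go(p,M):
    o=r.observe();A=R.from_euler("xyz",o["tcp_rot"]).as_matrix()
    print("shift mm",A.T@(np.array(p)-o["tcp_pos"])*1000,"turn deg",np.degrees(R.from_matrix(A.T@M).as_rotvec()),"t",o["time_s"])
E
python3 -c "
from h import *
go([.563,.1245,.22],Rt(55))"
```

```text
shift mm [-453.2887 -193.3911   -1.5794] turn deg [-0.0357 -0.0048  9.2859] t 0.3
```

```bash
python3 -m creep '[[[-15,-7,0,0,0,0,1],[-45,-20,0,0,0,1,1],[-90,-39,0,0,0,2,1],[-135,-58,0,0,0,3,1],[-180,-77,0,0,0,4,1],[-225,-96,0,0,0,5,1],[-270,-115,0,0,0,6,1],[-315,-134,0,0,0,7,1],[-360,-153,0,0,0,8,1],[-400,-171,0,0,0,9,1],[-430,-184,0,0,0,9.3,1],[-446,-191,0,0,0,9.3,1],[-453,-193,-2,0,0,9.3,1],[-453,-193,-2,0,0,9.3,1],[-453,-193,-2,0,0,9.3,1]]]'
python3 - <<'E'
from h import *
go([.563,.1245,.137],Rt(55))
s=r.camera("scene");t=r.camera("top")
cv2.imwrite("pics/above.png",np.hstack([crop(s,225,110,130,150,3),crop(t,225,90,130,150,3)]))
E
```

```text
time_s: 1.8
tcp_pos: [0.5622, 0.1264, 0.2208]
tcp_rot: [3.141, -0.001, 2.532]
contact_force: [0.3, 0.0, 0.2]
finger_gap: 0.093
grasp_force: 0.0
shift mm [-1.8269 -1.117  83.7586] turn deg [ 0.0121 -0.0413  0.0582] t 1.8
```

View pics/above.png

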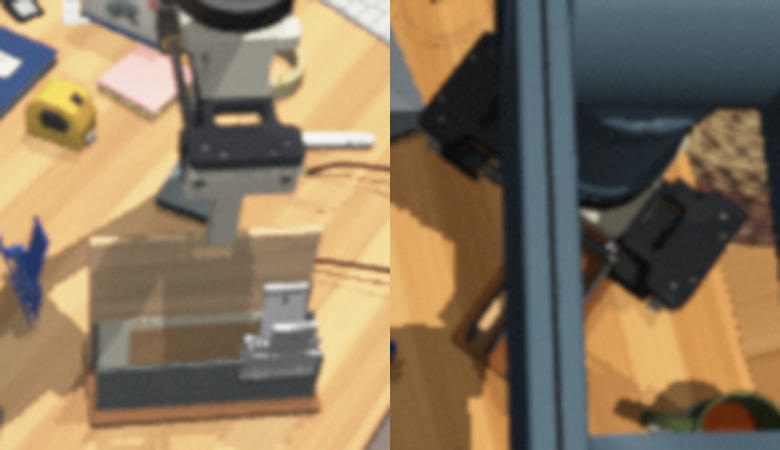

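The open fingers straddle the board near its middle, with the front finger at scene crop (222,243). The clip at crop (285,325) is clear to the side. I'll go down and grip.

```bash
python3 -m creep '[[[0,0,10,0,0,0,1],[-1,-1,30,0,0,0,1],[-2,-1,50,0,0,0,1],[-2,-1,70,0,0,0,1],[-2,-1,80,0,0,0,1],[-2,-1,84,0,0,0,1],[-2,-1,84,0,0,0,1],[-2,-1,84,0,0,0,-1],[-2,-1,84,0,0,0,-1],[-2,-1,84,0,0,0,-1],[-2,-1,84,0,0,0,-1],[-2,-1,84,0,0,0,-1],[-2,-1,84,0,0,0,-1],[-2,-1,84,0,0,0,-1],[-2,-1,84,0,0,0,-1]]]'
python3 -c "
from h import *
go([.563,.1245,.137],Rt(55))"
```

```text
time_s: 3.4
tcp_pos: [0.5641, 0.1231, 0.1366]
tcp_rot: [-3.142, -0.0, 2.53]
contact_force: [0.2, 0.9, -0.6]
finger_gap: 0.0335
grasp_force: 0.0
shift mm [ 1.6629  0.5199 -0.3852] turn deg [-0.0038 -0.004  -0.0155] t 3.4
```

Still closing; wait for it to finish.

```bash
python3 -m creep '[[[0,0,0,0,0,0,-1],[0,0,0,0,0,0,-1],[0,0,0,0,0,0,-1],[0,0,0,0,0,0,-1],[0,0,0,0,0,0,-1],[0,0,0,0,0,0,-1],[0,0,0,0,0,0,-1]]]'
```

```text
time_s: 4.1
tcp_pos: [0.5641, 0.1232, 0.1366]
tcp_rot: [3.142, -0.0, 2.53]
contact_force: [0.2, 0.1, -0.2]
finger_gap: 0.0079
grasp_force: 30.0
```

```bash
python3 -m creep '[[[0,0,-5,0,0,0,-1],[0,0,-15,0,0,0,-1],[0,0,-30,0,0,0,-1],[0,0,-50,0,0,0,-1],[0,0,-70,0,0,0,-1],[0,0,-90,0,0,0,-1],[0,0,-110,0,0,0,-1],[0,0,-130,0,0,0,-1],[0,0,-145,0,0,0,-1],[0,0,-150,0,0,0,-1],[0,0,-150,0,0,0,-1]]]'
cat >> h.py <<'E'
EB=63.8;b=np.radians(EB);ex=np.array([np.cos(b),np.sin(b),0]);ey=np.array([-ex[1],ex[0],0]);ez=np.array([0,0,1.])
EO=np.array([.437,.3933,0]);up=np.sin(.35)*ex+np.cos(.35)*ez
def seat(x=-.0115,z=.013,back=0,dy=0,L=.1246): return EO+x*ex+dy*ey+z*ez+(L+back)*up
E
python3 -c "
from h import *
go(seat(back=.14),Rt(EB,.35)); go(seat(back=.14),Rt(EB,0)); print(seat(back=.14))"
```

```text
time_s: 5.2
tcp_pos: [0.5644, 0.1232, 0.2878]
tcp_rot: [3.14, 0.002, 2.53]
contact_force: [-0.7, -0.1, -1.1]
finger_gap: 0.0077
grasp_force: 30.0
shift mm [271.5134 226.4293  26.031 ] turn deg [20.0725 -1.4464 -8.7411] t 5.2
shift mm [271.5134 226.4293  26.031 ] turn deg [ 0.0587  0.0971 -8.814 ] t 5.2
[0.472  0.4644 0.2616]
```

```bash
python3 -m creep '[[[8,6,0,0,0,0,-1],[23,19,0,1,0,-1,-1],[43,36,0,2,0,-1,-1],[65,54,0,4,0,-2,-1],[87,72,0,6,-0.5,-3,-1],[109,90,0,8,-0.6,-4,-1],[131,108,0,10,-0.7,-5,-1],[153,126,0,12,-0.9,-6,-1],[175,144,0,14,-1,-7,-1],[197,162,2,16,-1.2,-8,-1],[219,181,6,18,-1.3,-8.7,-1],[241,200,12,19,-1.4,-8.7,-1],[258,215,18,20,-1.4,-8.7,-1],[268,223,23,20,-1.4,-8.7,-1],[271,226,26,20,-1.4,-8.7,-1],[271,226,26,20,-1.4,-8.7,-1],[271,226,26,20,-1.4,-8.7,-1],[271,226,26,20,-1.4,-8.7,-1]]]'
python3 - <<'E'
from h import *
go(seat(back=.14),Rt(EB,.35)); go(seat(back=.02),Rt(EB,.35))
s=r.camera("scene");t=r.camera("top")
cv2.imwrite("pics/pre.png",np.hstack([crop(s,120,60,130,170,3),crop(t,90,130,130,170,3)]))
for k in(0,.12):
  for y in(-.09,.09):
    p=EO+ey*y-.0115*ex+.013*ez+(.14-k)*up
    print(k,y,(proj(s,p)-[120,60])*3,(proj(t,p)-[90,130])*3+[390,0])
E
```

```text
time_s: 7.0
tcp_pos: [0.4725, 0.4627, 0.2617]
tcp_rot: [-2.793, -0.001, 2.682]
contact_force: [-0.2, -0.1, -1.0]
finger_gap: 0.0079
grasp_force: 30.0
shift mm [ 1.207   1.2695 -0.3598] turn deg [ 0.0849 -0.1253 -0.1001] t 7.0
shift mm [  0.9444   1.0918 119.6398] turn deg [ 0.0849 -0.1253 -0.1001] t 7.0
0 -0.09 [289.6056 244.2869] [602.0829 144.8871]
0 0.09 [ 83.1313 274.7154] [475.8025 364.1092]
0.12 -0.09 [304.7197 363.3488] [672.8334 191.5896]
0.12 0.09 [110.4054 395.0214] [563.8718 386.1853]
```

View pics/pre.png

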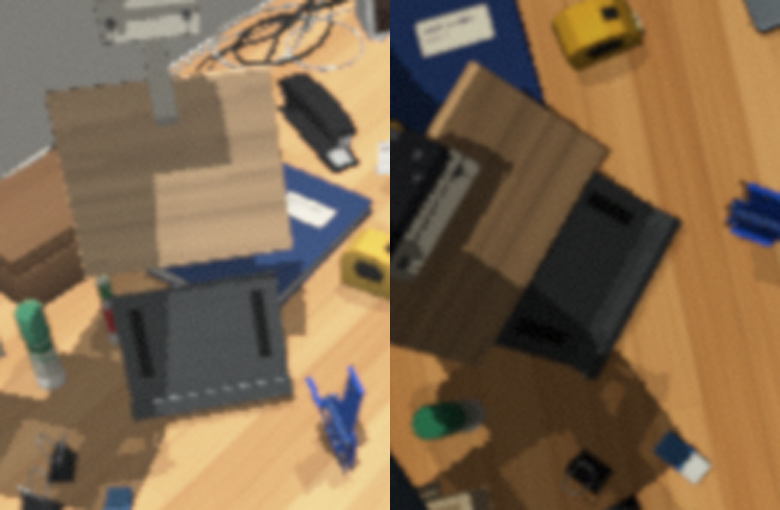

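The board's foot is at scene crop (83,275)–(292,247), within 3 px of the prediction, and it lines up with the easel (lip ends at (140,415) and (290,395)). I'll descend along the lean to just above the ledge.

```bash
python3 -m creep '[[[0,1,6,0,0,0,-1],[1,2,20,0,0,0,-1],[1,2,40,0,0,0,-1],[1,2,60,0,0,0,-1],[1,2,80,0,0,0,-1],[1,2,97,0,0,0,-1],[1,2,110,0,0,0,-1],[1,2,119,0,0,0,-1],[1,2,124,0,0,0,-1],[1,2,128,0,0,0,-1],[1,2,128,0,0,0,-1],[1,2,128,0,0,0,-1]]]'
python3 -m creep '[[[0,0,2,0,0,0,-1],[0,0,4,0,0,0,-1],[0,0,6,0,0,0,-1],[0,0,6,0,0,0,-1]]]'
```

```text
time_s: 8.3
tcp_pos: [0.4524, 0.4269, 0.1402]
tcp_rot: [-2.793, -0.002, 2.683]
contact_force: [-0.1, 0.2, -1.4]
finger_gap: 0.0078
grasp_force: 30.0
time_s: 8.7
tcp_pos: [0.451, 0.4247, 0.1337]
tcp_rot: [-2.791, -0.003, 2.683]
contact_force: [0.1, 0.1, -1.6]
finger_gap: 0.0076
grasp_force: 30.0
```

```bash
python3 -m creep '[[[0,0,2,0,0,0,-1],[0,0,3,0,0,0,-1],[0,0,3,0,0,0,-1]]]'
python3 -m creep '[[[0,0,1,0,0,0,-1],[0,0,2,0,0,0,-1],[0,0,2,0,0,0,-1]]]'
```

```text
time_s: 9.0
tcp_pos: [0.4506, 0.4238, 0.1311]
tcp_rot: [-2.792, -0.003, 2.683]
contact_force: [-1.0, 0.8, -1.6]
finger_gap: 0.0075
grasp_force: 30.0
time_s: 9.3
tcp_pos: [0.4505, 0.4239, 0.1307]
tcp_rot: [-2.794, -0.002, 2.684]
contact_force: [-1.3, 2.5, 4.1]
finger_gap: 0.0079
grasp_force: 30.0
```

Foot contact with the ledge. Next I'll slide it back against the plate.

```bash
python3 -m creep '[[[0,2,-1,0,0,0,-1],[0,4,-1,0,0,0,-1],[0,6,-1,0,0,0,-1],[0,6,-1,0,0,0,-1]]]'
python3 -m creep '[[[0,2,0,0,0,0,-1],[0,4,0,0,0,0,-1],[0,4,0,0,0,0,-1]]]'
```

```text
time_s: 9.7
tcp_pos: [0.4534, 0.4287, 0.1286]
tcp_rot: [-2.792, -0.002, 2.684]
contact_force: [-0.0, 0.5, 4.7]
finger_gap: 0.0077
grasp_force: 30.0
time_s: 10.0
tcp_pos: [0.455, 0.4322, 0.127]
tcp_rot: [-2.792, -0.002, 2.684]
contact_force: [-0.2, -0.4, 3.8]
finger_gap: 0.0078
grasp_force: 30.0
```

```bash
python3 -m creep '[[[0,2,0,0,0,0,-1],[0,3,0,0,0,0,-1],[0,3,0,0,0,0,-1]]]'
python3 -m creep '[[[0,0,0,0,0,0,-0.8],[0,0,0,0,0,0,-0.6],[0,0,0,0,0,0,-0.4],[0,0,0,0,0,0,-0.2],[0,0,0,0,0,0,0],[0,0,0,0,0,0,0.2],[0,0,0,0,0,0,0.2],[0,0,0,0,0,0,0.2]]]'
python3 - <<'E'
from h import *
s=r.camera("scene");t=r.camera("top")
cv2.imwrite("pics/rel.png",np.hstack([crop(s,120,60,130,170,3),crop(t,90,130,130,170,3)]))
E
```

```text
time_s: 10.3
tcp_pos: [0.4556, 0.4334, 0.1265]
tcp_rot: [-2.789, -0.002, 2.684]
contact_force: [-2.0, -4.3, 8.6]
finger_gap: 0.0077
grasp_force: 30.0
time_s: 11.1
tcp_pos: [0.456, 0.4346, 0.1258]
tcp_rot: [-2.792, -0.002, 2.684]
contact_force: [0.3, 0.1, -0.2]
finger_gap: 0.0553
grasp_force: 0.0
```

View pics/rel.png

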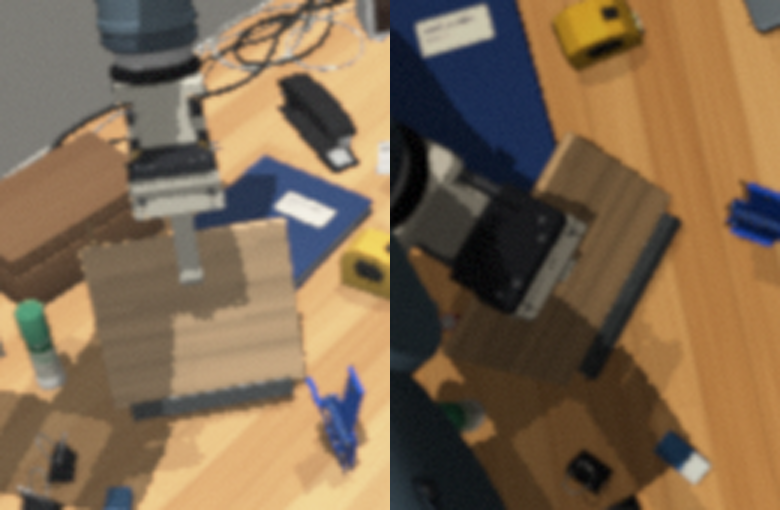

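The board leans on the easel, with its lower edge behind the lip ((135,410)–(300,385)). It is centred and the fingers are off it. I'll retreat along the lean.

```bash
python3 -m creep '[[[0,0,0,0,0,0,0.2],[0,0,-5,0,0,0,0.2],[0,0,-15,0,0,0,0.2],[0,0,-35,0,0,0,0.2],[0,0,-60,0,0,0,0.2],[0,0,-85,0,0,0,0.3],[0,0,-100,0,0,0,0.5],[0,0,-105,0,0,0,0.5],[0,0,-105,0,0,0,0.5]]]'
python3 -c "
from h import *
go([.5867,.0477,.20],Rt(55))"
```

```text
time_s: 12.1
tcp_pos: [0.4724, 0.4672, 0.2254]
tcp_rot: [-2.794, -0.002, 2.684]
contact_force: [-0.3, -0.6, -0.7]
finger_gap: 0.0693
grasp_force: 0.0
shift mm [-288.0258 -297.7194  134.5052] turn deg [-19.8918   1.4367   8.6899] t 12.1
```

```bash
python3 -m creep '[[[-8,-8,4,-1,0,0,0.5],[-22,-23,10,-2,0,1,0.5],[-43,-44,20,-4,0.2,2,0.5],[-65,-67,30,-6,0.4,3,0.5],[-87,-90,41,-8,0.5,4,0.5],[-109,-113,51,-10,0.7,5,0.5],[-131,-135,61,-12,0.9,6,0.5],[-153,-158,71,-14,1,7,0.5],[-175,-181,82,-16,1.1,8,0.5],[-197,-204,92,-18,1.3,8.7,0.5],[-219,-226,102,-19.9,1.4,8.7,0.5],[-241,-249,112,-19.9,1.4,8.7,0.5],[-260,-269,121,-19.9,1.4,8.7,0.5],[-275,-284,128,-19.9,1.4,8.7,0.5],[-284,-294,133,-19.9,1.4,8.7,0.5],[-288,-298,134.5,-19.9,1.4,8.7,0.5],[-288,-298,134.5,-19.9,1.4,8.7,0.5],[-288,-298,134.5,-19.9,1.4,8.7,0.5]]]'
python3 - <<'E'
from h import *
go([.5867,.0477,.104],Rt(55))
s=r.camera("scene");t=r.camera("top")
cv2.imwrite("pics/clip1.png",np.hstack([crop(s,270,130,100,130,4),crop(t,265,100,100,130,4)]))
o=r.observe()["tcp_pos"];e=Rt(55)[:,1]
for k in(-1,1):print(proj(s,o+k*e*.035)-[270,130],proj(t,o+k*e*.035)-[265,100])
E
```

```text
time_s: 13.9
tcp_pos: [0.5858, 0.0479, 0.1994]
tcp_rot: [-3.14, -0.001, 2.531]
contact_force: [0.6, 0.3, -0.2]
finger_gap: 0.0701
grasp_force: 0.0
shift mm [-0.9188  0.5399 95.4141] turn deg [-0.0908 -0.032   0.0218] t 13.9
[58.6765 77.5413] [65.4289 63.7447]
[52.4875 52.7836] [38.5317 44.5701]
```

View pics/clip1.png

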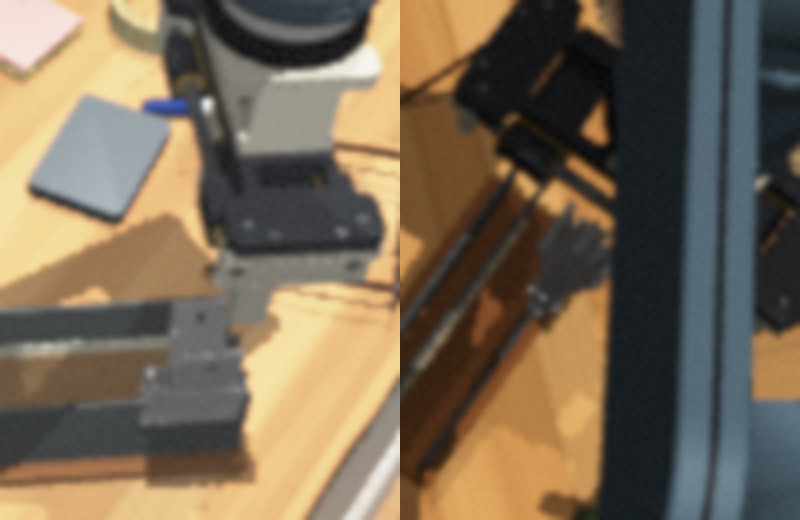

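The clip is untouched at scene crop (200,302)–(195,450), and the open fingers are above it with the front tip at (240,315), as predicted (235,310). I'll go down and squeeze.

```bash
python3 -m creep '[[[0,0,10,0,0,0,0.5],[-1,0,30,0,0,0,0.5],[-1,1,50,0,0,0,0.5],[-1,1,68,0,0,0,0.5],[-1,1,82,0,0,0,0.5],[-1,1,91,0,0,0,0.5],[-1,1,95,0,0,0,0.5],[-1,1,95,0,0,0,0.5],[-1,1,95,0,0,0,0.3],[-1,1,95,0,0,0,0.2],[-1,1,95,0,0,0,0],[-1,1,95,0,0,0,-0.1],[-1,1,95,0,0,0,-0.1]]]'
```

```text
time_s: 15.3
tcp_pos: [0.5876, 0.0471, 0.1048]
tcp_rot: [-3.14, 0.001, 2.53]
contact_force: [-0.7, 0.7, -0.7]
finger_gap: 0.0426
grasp_force: 4.2
```

```bash
python3 -m creep '[[[0,0,0,0,0,0,-0.2],[0,0,0,0,0,0,-0.3],[0,0,0,0,0,0,-0.4],[0,0,0,0,0,0,-0.5],[0,0,0,0,0,0,-1],[0,0,0,0,0,0,-1],[0,0,0,0,0,0,-1],[0,0,0,0,0,0,-1],[0,0,0,0,0,0,-1]]]'
```

```text
time_s: 16.2
tcp_pos: [0.5875, 0.047, 0.1046]
tcp_rot: [-3.14, 0.0, 2.53]
contact_force: [0.1, 0.1, -0.5]
finger_gap: 0.019
grasp_force: 30.0
```

The handles are squeezed to the stop at a 19 mm gap with negligible side force. Lift straight up.

```bash
python3 -m creep '[[[0,0,-3,0,0,0,-1],[0,0,-10,0,0,0,-1],[0,0,-20,0,0,0,-1],[0,0,-33,0,0,0,-1],[0,0,-48,0,0,0,-1],[0,0,-66,0,0,0,-1],[0,0,-85,0,0,0,-1],[0,0,-105,0,0,0,-1],[0,0,-125,0,0,0,-1],[0,0,-142,0,0,0,-1],[0,0,-152,0,0,0,-1],[0,0,-155,0,0,0,-1],[0,0,-155,0,0,0,-1],[0,0,-155,0,0,0,-1]]]'
python3 - <<'E'
from h import *
top=np.array([.4610,.4443,.1598])
go(top+(.037+.075)*up,Rt(EB,.35))
s=r.camera("scene")
cv2.imwrite("pics/lift.png",np.hstack([crop(s,270,90,100,130,4),crop(s,140,100,100,130,4)]))
# measured board top ends: predicted pixels
for y in(-.09,.09):
    print((proj(s,top+y*ey)-[140,100])*4+[400,0])
o=r.observe()["tcp_pos"];print((proj(s,o)-[270,90])*4,(proj(s,o-[0,0,.057])-[270,90])*4)
E
```

```text
time_s: 17.6
tcp_pos: [0.5871, 0.0473, 0.2587]
tcp_rot: [-3.139, -0.001, 2.53]
contact_force: [0.7, 0.4, -1.6]
finger_gap: 0.0184
grasp_force: 30.0
shift mm [336.9538 290.7037  -6.6207] turn deg [19.8785 -1.6184 -8.711 ] t 17.6
[698.3015 128.955 ]
[422.9741 168.5245]
[241.89   345.1135] [225.0354 416.8771]
```

View pics/lift.png

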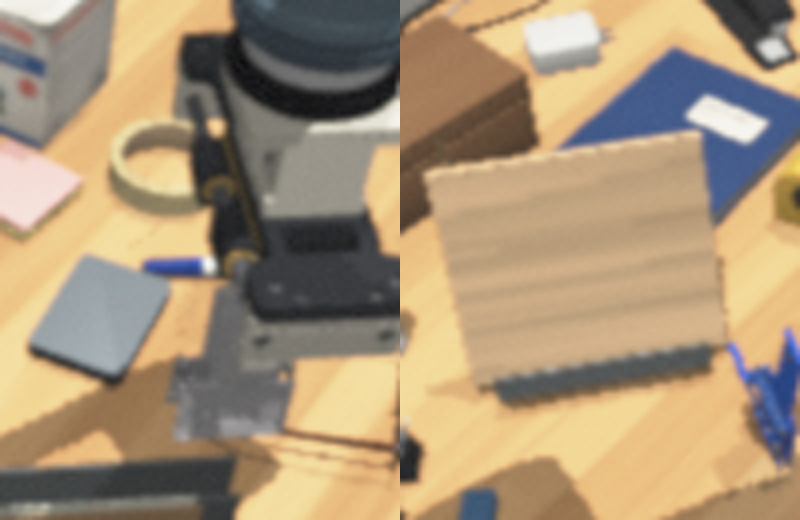

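The clip hangs wide open from the fingers, jaws at crop (178–290,435), clear of the rack. The board's top edge runs from (428,172) to (697,132), within about 1 px of the prediction, so I'll move to the pre-insertion pose.

```bash
python3 -m creep '[[[8,7,0,1,0,0,-1],[23,20,0,2,0,-1,-1],[44,38,0,4,0,-2,-1],[67,58,0,5,-0.3,-2.5,-1],[91,78,-1,7,-0.5,-3,-1],[115,99,-2,9,-0.7,-4,-1],[139,120,-3,10,-0.8,-4.5,-1],[163,141,-4,12,-1,-5,-1],[187,161,-5,13,-1,-6,-1],[211,182,-6,14,-1.1,-6.5,-1],[235,203,-7,16,-1.3,-7,-1],[259,223,-7,17,-1.4,-7.5,-1],[282,243,-7,18,-1.5,-8,-1],[302,261,-7,19,-1.6,-8.7,-1],[319,275,-7,19.9,-1.6,-8.7,-1],[330,285,-7,19.9,-1.6,-8.7,-1],[337,291,-7,19.9,-1.6,-8.7,-1],[337,291,-7,19.9,-1.6,-8.7,-1],[337,291,-7,19.9,-1.6,-8.7,-1]]]'
python3 - <<'E'
from h import *
top=np.array([.4610,.4443,.1598])
go(top+.037*up,Rt(EB,.35))
s=r.camera("scene");t=r.camera("top")
cv2.imwrite("pics/preclip.png",np.hstack([crop(s,140,60,100,130,4),crop(t,95,150,100,130,4)]))
E
```

```text
time_s: 19.55
tcp_pos: [0.4785, 0.4788, 0.2657]
tcp_rot: [-2.791, 0.001, 2.684]
contact_force: [-0.3, 1.3, -0.2]
finger_gap: 0.0187
grasp_force: 30.0
shift mm [ 0.5233  0.0659 75.7421] turn deg [-0.0364  0.0667 -0.0366] t 19.55
```

View pics/preclip.png

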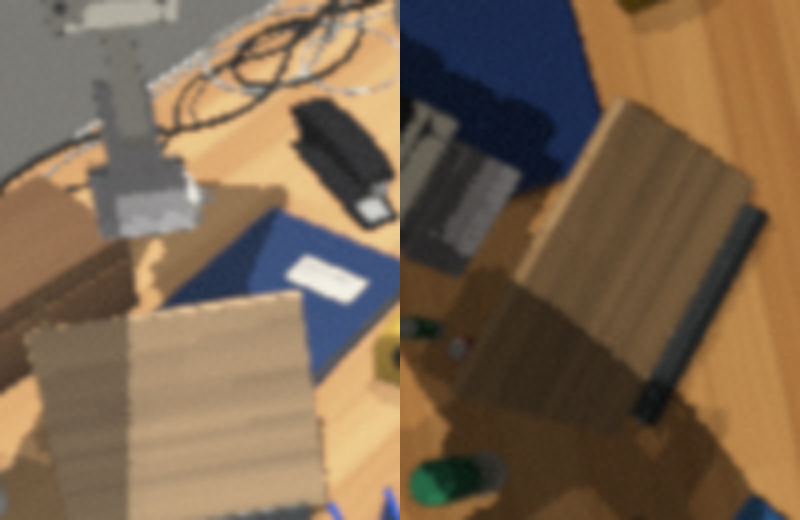

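Run:
```python
from h import *
s=r.camera("scene");t=r.camera("top")
o=r.observe()["tcp_pos"];M=Rt(EB,.35)
for x in(-.03,.03):
  for d in(.054,.057):
    p=o+M@np.array([x,-.014,d]);print(x,d,(proj(s,p)-[140,60])*4,(proj(t,p)-[95,150])*4+[400,0])
top=np.array([.4610,.4443,.1598])
for y in(-.09,.09):
  p=top+y*ey-M[:,1]*.004; print("board front top",(proj(s,p)-[140,60])*4,(proj(t,p)-[95,150])*4+[400,0])
  p=top+y*ey+M[:,1]*.004; print("board rear top",(proj(s,p)-[140,60])*4,(proj(t,p)-[95,150])*4+[400,0])
```

```text
-0.03 0.054 [197.6386 221.6154] [525.1388 165.6741]
-0.03 0.057 [198.3667 226.1894] [528.5869 167.4325]
0.03 0.054 [101.775  234.6443] [462.3767 272.1704]
0.03 0.057 [102.6594 239.2397] [466.0999 273.5621]
board front top [299.058  291.0301] [629.7185  95.6989]
board rear top [297.55   286.8936] [618.8414  90.3438]
board front top [ 22.8056 330.7907] [456.7458 393.1968]
board rear top [ 23.1415 326.2738] [446.1297 386.5022]
```

The jaws sit at scene crop (103,238)–(200,228), and the board's top edge at (28,330)–(298,292). Both match the prediction within 1–2 image pixels, so I'll insert along the lean.

```bash
python3 -m creep '[[[0,0,6,0,0,0,-1],[0,0,16,0,0,0,-1],[0,0,28,0,0,0,-1],[0,0,40,0,0,0,-1],[0,0,48,0,0,0,-1],[0,0,52,0,0,0,-1],[0,0,54,0,0,0,-1],[0,0,54,0,0,0,-1]]]'
python3 -m creep '[[[0,0,3,0,0,0,-1],[0,0,7,0,0,0,-1],[0,0,11,0,0,0,-1],[0,0,15,0,0,0,-1],[0,0,19,0,0,0,-1],[0,0,22,0,0,0,-1],[0,0,23,0,0,0,-1],[0,0,23,0,0,0,-1],[0,0,23,0,0,0,-1]]]'
python3 - <<'E'
from h import *
top=np.array([.4610,.4443,.1598])
go(top+.037*up,Rt(EB,.35));print(r.observe()["contact_force"])
s=r.camera("scene");t=r.camera("top")
cv2.imwrite("pics/final.png",np.hstack([crop(s,140,60,100,130,4),crop(t,95,150,100,130,4)]))
E
```

```text
time_s: 20.55
tcp_pos: [0.4705, 0.4623, 0.2154]
tcp_rot: [-2.792, 0.001, 2.684]
contact_force: [-1.2, -0.0, -0.9]
finger_gap: 0.019
grasp_force: 30.0
time_s: 21.45
tcp_pos: [0.467, 0.4554, 0.1938]
tcp_rot: [-2.792, 0.001, 2.684]
contact_force: [0.3, 0.5, -0.2]
finger_gap: 0.0193
grasp_force: 30.0
shift mm [ 0.528  -0.1509 -0.7332] turn deg [ 0.0262  0.0596 -0.0354] t 21.45
[ 0.2871  0.4536 -0.1528]
```

View pics/final.png

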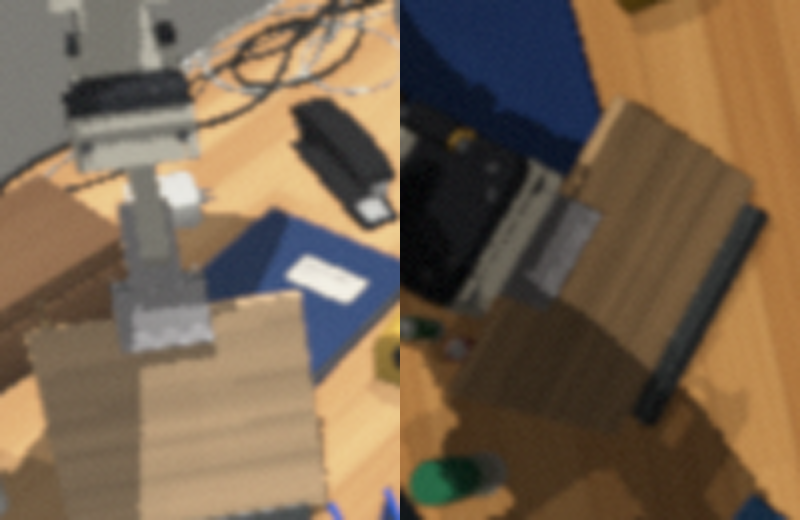

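The front jaw is down over the middle of the board at crop (132–213,347), about 20 mm below the top edge. The board has not moved and the external force is near zero. Hand in.

```bash
python3 -m creep '[[[0,0,0,0,0,0,-1],[0,0,0,0,0,0,-1],[0,0,0,0,0,0,-1]]]'; python3 -c "
from cell import r
print(r.hand_in())"
```

```text
time_s: 21.85
tcp_pos: [0.467, 0.4553, 0.1937]
tcp_rot: [-2.792, 0.001, 2.684]
contact_force: [0.7, 0.6, -0.8]
finger_gap: 0.0188
grasp_force: 30.0
the job is handed in; nothing more can be done
None
```

The board leans on the easel, let go, and the steel clip is held squeezed wide open over the middle of its top edge with near-zero force; I handed the job in at 21.9 s, and the hand-in returned no verdict.

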